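Feed the seam scanner round the tilted flange

TASK

Push the red weld-seam scanner carriage by its orange spring-loaded feed pad along the curved flange, over the crest and down the other side, keeping the needle of the force scale in the green all the time that the carriage's white index is on the copper-coloured seam. Past the end of the seam ease off so that the carriage runs gently onto the far stop, leave it resting there with the feed spring relaxed and your hand clear, and leave the things around alone.

Things in the scene. Friction and masses are not known exactly. Their poses are not given: they have to be found in the camera images.
- hub (a point): Pivot of both radius arms, in the top plane of the positioner's round dark faceplate (radius 172 mm, about 62 mm above the table). z: pivot axis; x: straight uphill in the plane, which is tilted 0.180 rad. Angles count from x towards y. Aluminium flange track: flat ring, radius 165 to 285 mm, from -1.40 to 2.12 rad, its top in this plane. A pin of 30 mm radius stands 64 mm high at the hub.
- scanner (a joint): Carriage travel round the hub (rad), anticlockwise from above: 0 on the start stop, 2.2 on the far stop; its index is at angle (joint - 0.40). Seam: 0.30 to 1.75; no force demand before or after. Rolls freely, drag 3.87 N m s/rad (80 N s/m at 220 mm), almost no dry friction. Slam: over 0.85 rad/s in the last 0.05 rad. Over 1.5 rad/s anywhere it has run away.
- carriage (a point): Middle of the red carriage's underside, in the track plane 220 mm from the hub, level with its white index fin. x: outward, y: forward along the travel. Body 82 mm radially, 90 mm along the track, 52 mm high, 69 mm with the black box on it. With its arm nominally 5 kg (really 0.6 to 1.4 times that), nearly all at 220 mm.
- crest (a point): Highest point of the track, at angle 0 (scanner 0.40), 220 mm from the hub. Gravity along the track on the nominal carriage is 8.8 N x sin(scanner - 0.40) at 220 mm: against the push before the crest, forward after it, where the carriage rolls off by itself. It rests on either stop by its weight.
- seam_start (a point): Where the seam begins: black line across the track at scanner 0.30 (angle -0.10); this point is at 220 mm radius. The seam is a copper-coloured strip along the outer edge, radius 266 to 284 mm.
- seam_end (a point): Where the seam ends: black line across the track at scanner 1.75 (angle 1.35); this point is at 220 mm radius. The run-out follows.
- far_stop (a point): Where the carriage's index stands when the carriage rests on the far stop (scanner 2.2, angle 1.80), at 220 mm radius. The two yellow stop blocks stand at 262 to 282 mm radius, 28 mm high.
- feed (a joint): Compression of the feed spring (rad), 0 relaxed to 0.42: turn of the feed arm (0.25 kg) relative to the carriage about the hub. The feed arm is at angle (scanner - 1.05 + feed). Push on the pad (within 0.4 N) = 20 N/rad x (feed + 0.075): 1.5 N preload, 4.5 N at 0.15, 7.5 N at 0.30.
- needle (a point): Tip of the black needle on the feed arm, 145 mm from the hub, over the force scale that rides with the carriage between 95 and 150 mm from the hub: white for feed under 0.15, green from 0.15 to 0.30 (4.5 to 7.5 N on the pad), red above.
- pad (a point): Middle of the rear (pushed) face of the orange pad, 220 mm from the hub axis, 60 mm above the track plane. x: outward, y: forward, the way to push. Upright plate 68 mm wide, 12 thick, 8 to 90 mm above the plane; lips at its sides stand 15 mm rearward, 56 mm clear between them. Behind it there is room for closed fingers down to 20 mm above the plane.
- hammer: Bystander: hammer 300 mm long lying on the table; origin under its middle.
- tube: Bystander: square steel tube offcut 100 x 50 x 50 mm; origin under its middle.
- spray: Bystander: white spray can, 60 mm diameter, 150 mm high; origin under its middle.

How it is judged:
By the outcome, as a careful person would: the job done as asked, in the order asked, and still so for the second after the job is handed in, with the robot touching nothing.
It also fails if it takes over 37 s, if anything falls off the work surface, if the arm or the gripper's body presses on something with over 40 N, if the wrist force passes 120 N, or if a joint passes its speed limit or range.

ROBOT

A 7-joint arm with a two-finger parallel gripper is mounted at the origin on the work surface. World frame = base frame: x ahead of the robot, y to its left, z up, the work surface at z = 0. Lengths are in m, angles in rad, forces in N, time in s.
With the tool pointing down it reaches from about 0.425 to 0.875 m from the base axis. Payload 4.7 kg.
Tool frame: the origin (TCP) lies between the finger pads; the fingertips stand 11 mm ahead of it and the grasp point (between the pads) lies 8 mm behind it; z points along the fingers, y is the line along which they close (so a half turn about z gives the same grasp; the last joint's range is limited). The gripper opens to 87 mm and grips with 3 to 60 N. Pads are 19 mm wide; open, the fingers measure 117 mm over their backs; the gripper's body (75 mm by 190 mm) begins 51 mm behind the grasp point.
Start: joints at [1.212, 0.321, -0.07, 1.45, 0.023, 1.371, -0.057], TCP at [0.237, -0.605, 0.234] pointing down, gripper open.
Joint ranges: [-2.86, 2.86], [-0.3, 2.09], [-1.38, 1.24], [0.06, 2.45], [-1.56, 4.7], [0.09, 2.05], [-2.69, 2.69]. Speed limits (rad/s): [2.57, 2.57, 3.14, 3.14, 3.14, 3.14, 3.14].

INTERFACE

Orientations are given as a rotation vector (axis times angle).
In Python, from bench import ctrl gives the robot as it stands. The module is installed in compiled form; this text tells all that it offers.
- The arm moves only by the shell command python3 -m inch 'ROWS' [FORCE]. ROWS is JSON, a list of rows, each an object with "slide": the shift along the tool's x, y, z scaled (see below), a list of three; "angular": the turn, a rotation vector about the tool's x, y, z scaled (see below), a list of three; "claw": the opening, from -1 (shut) to 1 (fully open). In form: [{"slide": [tx, ty, tz], "angular": [rx, ry, rz], "claw": claw}, ...]. A call has 1 to 10 rows; each row is the pose to reach, as a shift and turn from the pose commanded when the call began, along the tool's axes at that moment; what a row does not reach only later rows make up. The controller multiplies each number of a shift by 0.25 m and each number of a turn by 30 degrees. A row lasts 1/10 s, in which the tool goes at most 50 mm and 8.59 degrees, less where a joint would pass 70% of its speed; a pose out of reach is approached as far as the arm can. A call with a number of a shift or a turn outside -1 to 1 is refused whole. A call with a gripper value outside its range is refused whole. The fingers move at their own pace and stop on an object; FORCE is the grip in N (left out, the last holds). Time passes only in rows, so rows that repeat a pose let the fingers close. It gives the time, the measured TCP pose, the force, the opening and the grip force at its end, in the units of the state.
- ctrl.get_state(): the state, without advancing time (a new reading comes with each control period).
- ctrl.get_image(name): name is "side" or "top"; returns a dict with "color" (384x512x3 uint8, red, green, blue), "depth" (384x512 float32, m along the optical axis (not along the pixel's ray), 0 where there is no reading), "camera_matrix" (3x3 intrinsics, pixels), "extrinsics" (4x4, takes a point from camera to world coordinates). Camera axes: x right, y up, looking along -z (the intrinsics and any distortion apply to the point x, -y, -z); pixel columns grow to the right and rows downward; lengths in m; the calibration is good to about 2 mm. A picture is of the moment at which its call begins.
- ctrl.close_job(): hands the job in; it is judged then, once.
Trained networks look in the newest picture that a camera, given by its name, has taken for a name from the list of things; names that differ only in an ending like _2 or _b are one class to them, and where a whole thing is asked for, a point or a joint stands for the part that bears it (a point fixed in the world has none). Each returns a list of dicts, best first, with "confidence" (0 to 1); they miss things now and then, are a little off and sometimes report something else, mostly with a low value. They report only what shows in the picture. A call takes as long as a camera call.
- ctrl.find_in(query, camera): "bbox" ([centre column, centre row, width, height] in pixels, round what is visible of it).
- ctrl.outline_of(query, camera): "mask" (384x512 bool, what is visible of it) and "bbox" ([centre column, centre row, width, height] in pixels, round what is visible of it).
The state is a dict: "time": time; "joint_positions": joint angles; "qd": joint speeds; "joint_torque": joint torques, N m; "position": TCP position; "tool_rot": TCP orientation; "ft_force": force on the tool from outside, world axes, zero at the start; "torque": the same for the moment, N m; "grip_width": opening from 0.0 (shut) to 1.0 (fully open); "grip_force": force on a finger pad.
Only numpy, scipy, OpenCV 4.12 (cv2) and the standard library are available. Lean on these libraries where they do the work, as an engineer would, in place of code of your own. Each camera call takes 0.05 s, during which the arm holds its last target. There are 200 camera calls.

## Working session

There is one attempt and no reset: what is moved stays moved. The work goes in short steps, Python scripts to look and compute and a shell command to move; the robot and the scene stay as the last step left them, time stands still between calls to the robot, and variables do not carry over. Pictures are saved under pics/ and viewed, at most 10 in all, crops included, and the job is handed in when it is done.

```bash
mkdir -p pics; cat > h.py <<'E'
import numpy as np, cv2
from bench import ctrl
def img(n):
    d=ctrl.get_image(n); return d
def world(d,u,v,z=None):
    K=np.array(d['camera_matrix']);E=np.array(d['extrinsics'])
    zz=d['depth'][int(round(v)),int(round(u))] if z is None else z
    p=np.array([(u-K[0,2])/K[0,0]*zz,-(v-K[1,2])/K[1,1]*zz,-zz,1.])
    return (E@p)[:3]
def cloud(d):
    K=np.array(d['camera_matrix']);E=np.array(d['extrinsics'])
    v,u=np.mgrid[:384,:512]; z=d['depth']
    P=np.stack([(u-K[0,2])/K[0,0]*z,-(v-K[1,2])/K[1,1]*z,-z],-1)
    return P@E[:3,:3].T+E[:3,3]
E
python3 - <<'E'
from h import *
print(ctrl.get_state())
a=img('top');b=img('side')
np.savez('i0.npz',**{k+n:np.array(d[k]) for n,d in(('t',a),('s',b)) for k in d})
for n,d in(('t',a),('s',b)):
    print(d['camera_matrix'],d['extrinsics'])
    cv2.imwrite(f'pics/{n}0.png',cv2.resize(d['color'][:,:,::-1],(800,600)))
E
```

```text
{'time': 0.0, 'joint_positions': array([ 1.21210963,  0.32180307, -0.07011265,  1.45167406,  0.02260268,
        1.37079554, -0.05688672]), 'qd': array([ 1.37182231e-03, -8.75377485e-04, -5.85088352e-04,  6.93101600e-05,
       -2.46610869e-03, -8.55607213e-04, -1.31337047e-03]), 'joint_torque': array([-2.42066799e-04, -4.91288888e+01, -4.04183641e-01, -3.12529814e+01,
       -6.39472157e-02,  4.35701001e-02,  1.78564374e-04]), 'position': array([ 0.23651344, -0.604871  ,  0.23247513]), 'tool_rot': array([-3.08534796e+00, -5.81955419e-01,  6.92584353e-04]), 'ft_force': array([0.79242285, 0.07504135, 0.31234141]), 'torque': array([-0.00406135, -0.03805178,  0.00025182]), 'grip_force': 0.0, 'grip_width': 0.9996574657597438}
[[381.11961245   0.         261.64742166]
 [  0.         381.11961245 195.76721737]
 [  0.           0.           1.        ]] [[-2.93189805e-02  9.96893925e-01 -7.30951431e-02  4.51258918e-01]
 [-9.99565157e-01 -2.94704555e-02 -9.94411671e-04  4.57600158e-03]
 [-3.14547012e-03  7.30342031e-02  9.97324476e-01  1.24388359e+00]
 [ 0.00000000e+00  0.00000000e+00  0.00000000e+00  1.00000000e+00]]
[[402.9117277    0.         260.01872631]
 [  0.         402.9117277  191.18842854]
 [  0.           0.           1.        ]] [[-8.72793248e-01  2.65079028e-01 -4.09835399e-01  4.82361637e-05]
 [-4.87906974e-01 -4.50832371e-01  7.47460338e-01  9.98007927e-01]
 [ 1.33689946e-02  8.52339886e-01  5.22817356e-01  8.08994587e-01]
 [ 0.00000000e+00  0.00000000e+00  0.00000000e+00  1.00000000e+00]]
```

View pics/t0.png

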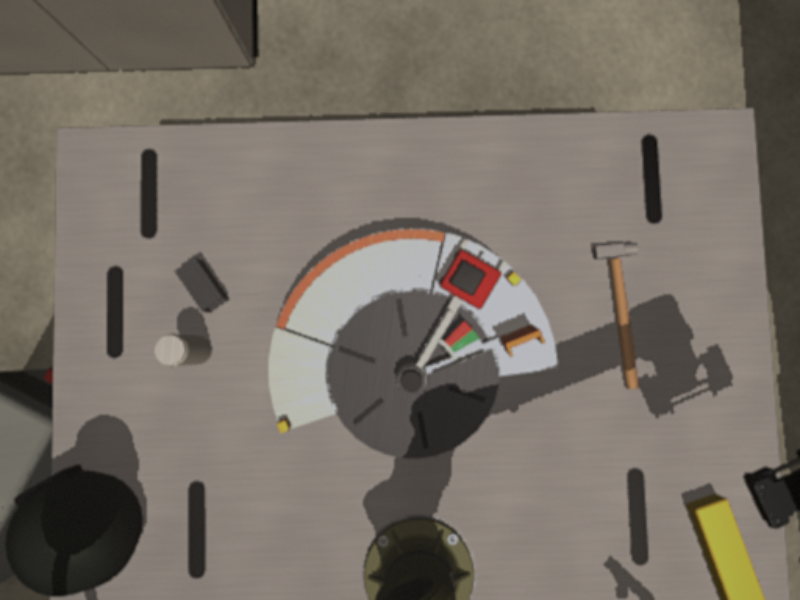

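View pics/s0.png

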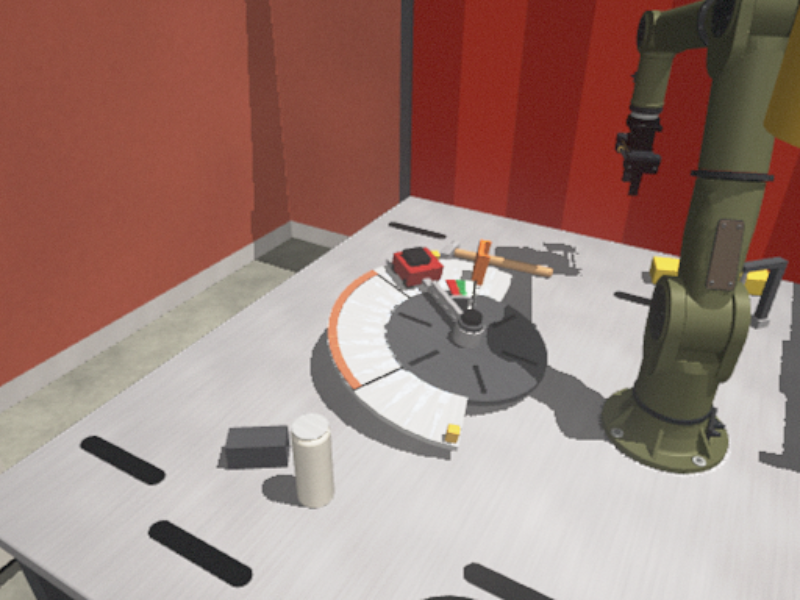

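The top view shows the hub near (410,378), the carriage at (470,278), the pad at (523,342), the seam from (440,250) to (280,328) and the far stop at (283,425). The side view agrees. Next I fit the plane and the circle.

```bash
cat > loc.py <<'E'
from h import *
from scipy.optimize import least_squares
I=np.load('i0.npz')
ds={n:{k:I[k+n] for k in('color','depth','camera_matrix','extrinsics')} for n in 'ts'}
res={}
for n in 'ts':
    d=ds[n];P=cloud(d);C=d['color'].astype(int);ok=d['depth']>0
    sat=C.max(-1)-C.min(-1)
    hub=np.array([.43,.0])
    r=np.hypot(P[...,0]-hub[0],P[...,1]-hub[1])
    m=ok&(r<.27)&(P[...,2]>.02)&(P[...,2]<.13)
    Q=P[m]
    # ransac plane
    rng=np.random.default_rng(0);best=0
    for _ in range(400):
        a=Q[rng.choice(len(Q),3,False)];nn=np.cross(a[1]-a[0],a[2]-a[0]);l=np.linalg.norm(nn)
        if l<1e-4: continue
        nn/=l
        if abs(nn[2])<.95: continue
        s=(abs((Q-a[0])@nn)<.003).sum()
        if s>best: best=s;bn,bp=nn,a[0]
    for _ in range(5):
        i=Q[abs((Q-bp)@bn)<.004];bp=i.mean(0);bn=np.linalg.svd(i-bp,full_matrices=False)[2][2]
    bn*=np.sign(bn[2]);up=-bn[:2]/np.linalg.norm(bn[:2])
    print(n,len(i),len(Q),'tilt',np.arccos(bn[2]),'uphill yaw',np.arctan2(up[1],up[0]),bn,bp,'z at hub',bp[2]-(bn[:2]@(hub-bp[:2]))/bn[2])
    xa=np.array([*up,0]);xa-=bn*(xa@bn);xa/=np.linalg.norm(xa);ya=np.cross(bn,xa)
    o=np.array([*hub,bp[2]-(bn[:2]@(hub-bp[:2]))/bn[2]])
    L=(P-o)@np.stack([xa,ya,bn],1)
    # seam: copper pixels in plane
    cop=ok&(abs(L[...,2])<.006)&(C[...,0]-C[...,2]>60)&(np.hypot(L[...,0],L[...,1])<.32)&(np.hypot(L[...,0],L[...,1])>.22)&(L[...,0]>0)
    dark=ok&(abs(L[...,2])<.006)&(C.max(-1)<95)&(np.hypot(L[...,0],L[...,1])<.2)
    c=L[cop][:,:2]
    f=least_squares(lambda p:np.hypot(*(c-p).T)-.275,[0,0],loss='soft_l1',f_scale=.003)
    an=np.arctan2(*(c-f.x).T[::-1]);
    print(' seam ctr',f.x,len(c),'res',np.sqrt(f.cost*2/len(c)),'ang range',np.percentile(an,[0.5,99.5]),'rad',np.percentile(np.hypot(*(c-f.x).T),[2,98]))
    hubw=o+xa*f.x[0]+ya*f.x[1];print(' hub',hubw)
    L=(P-hubw)@np.stack([xa,ya,bn],1);ra=np.hypot(L[...,0],L[...,1]);aa=np.arctan2(L[...,1],L[...,0])
    ring=ok&(abs(L[...,2])<.012)&(ra<.32)&(aa>.1)&(aa<1.8); print(' outer r p99',np.percentile(ra[ring],[97,98,99,99.5]))
    pin=ok&(L[...,2]>.055)&(L[...,2]<.075)&(ra<.06); print(' pin',L[pin].mean(0),pin.sum())
    hue=cv2.cvtColor(d['color'],cv2.COLOR_RGB2HSV)
    pad=ok&(L[...,2]>.04)&(L[...,2]<.12)&(abs(hue[...,0].astype(int)-13)<8)&(hue[...,1]>120)&(aa<-.6)&(ra<.35)&(ra>.15)
    if pad.sum():
        print(' pad n',pad.sum(),'r',np.percentile(ra[pad],[3,50,97]),'ang',np.percentile(aa[pad],[3,50,97]),'z',np.percentile(L[pad][:,2],[3,97]))
    red=ok&(L[...,2]>.04)&(L[...,2]<.08)&((hue[...,0]<6)|(hue[...,0]>174))&(hue[...,1]>150)&(ra<.3)&(ra>.15)&(aa<0)
    print(' carriage ang',np.percentile(aa[red],[2,50,98]),'r',np.percentile(ra[red],[2,98]))
E
python3 loc.py
```

```text
t 14964 17654 tilt 0.18020316138725 uphill yaw -0.14006180076595218 [-0.17747432  0.0250212   0.9838073 ] [0.46413158 0.02623734 0.07158057] z at hub 0.06609068198807784
 seam ctr [-0.02675135  0.00101591] 711 res 0.003864703591986278 ang range [-0.1043175   1.32802865] rad [0.26673819 0.28307483]
 hub [0.40408137 0.0046801  0.06129605]
 outer r p99 [0.28120648 0.28254118 0.28395965 0.28476222]
 pin [0.00061886 0.00010632 0.06385774] 156
 pad n 179 r [0.18678533 0.21760629 0.24981271] ang [-1.11975251 -1.04670451 -1.03338534] z [0.04426774 0.09326698]
 carriage ang [-0.61134672 -0.45867804 -0.20934857] r [0.18355975 0.25851809]
s 9435 10947 tilt 0.18159025307029822 uphill yaw -0.1464405297830878 [-0.17866096  0.02635185  0.98355775] [0.44825453 0.06167757 0.0671958 ] z at hub 0.06553240043470512
 seam ctr [-0.02627719  0.00025978] 443 res 0.003939256047650274 ang range [-0.10173603  1.33387015] rad [0.26632969 0.28328403]
 hub [0.4044694  0.00402826 0.0607869 ]
 outer r p99 [0.28313067 0.28380701 0.28447357 0.28517277]
 pin [-0.00233295  0.00276884  0.06267797] 108
 pad n 159 r [0.18288996 0.19008544 0.25311387] ang [-1.15698837 -1.0867626  -1.03697021] z [0.04269842 0.09117691]
 carriage ang [-0.59056633 -0.36910635 -0.1918938 ] r [0.17841602 0.25644056]
```

```bash
cat > g.py <<'E'
from h import *
from scipy.spatial.transform import Rotation as R
import sys
HUB=np.array([.4043,.0045,.061]); 
yaw,t=-.142,.1805
n=np.array([-np.sin(t)*np.cos(yaw),-np.sin(t)*np.sin(yaw),np.cos(t)])
xa=np.array([np.cos(t)*np.cos(yaw),np.cos(t)*np.sin(yaw),np.sin(t)]);ya=np.cross(n,xa)
F=np.stack([xa,ya,n],1)
def pose(th,h,r=.22):
    o=np.cos(th)*xa+np.sin(th)*ya; f=-np.sin(th)*xa+np.cos(th)*ya
    return HUB+r*o+h*n, np.stack([f,o,-n],1)
def cur():
    s=ctrl.get_state(); return s,s['position'],R.from_rotvec(s['tool_rot']).as_matrix()
def rel(th,h,r=.22):
    s,p,M=cur();q,N=pose(th,h,r)
    return (M.T@(q-p))/.25, R.from_matrix(M.T@N).as_rotvec()/np.radians(30)
def rep():
    s,p,M=cur(); l=F.T@(p-HUB); o=F.T@M[:,1]; f=F.T@s['ft_force']; th=np.arctan2(l[1],l[0])
    tz=np.array([-np.sin(th),np.cos(th),0])
    print('t %.2f th %.4f r %.4f h %.4f yawerr %.3f tiltcos %.4f Ffwd %.2f Fout %.2f Fn %.2f'%(s['time'],th,np.hypot(*l[:2]),l[2],np.arctan2(o[1],o[0])-th,-M[:,2]@n,f@tz,f@[np.cos(th),np.sin(th),0],f[2]),'q',np.round(s['joint_positions'],2),'w',round(s['grip_width'],2))
E
python3 - <<'E'
from g import *
rep()
print(rel(-1.30,.2));print(rel(-1.30,.055))
E
```

```text
t 0.10 th -1.6468 r 0.6289 h 0.1831 yawerr 0.584 tiltcos 0.9836 Ffwd 0.39 Fout 0.75 Fn 0.26 q [ 1.21  0.32 -0.07  1.45  0.02  1.37 -0.06] w 1.0
(array([ 1.17202657, -1.24472021, -0.14094501]), array([-0.13544949,  0.31987795,  0.46456437]))
(array([ 1.26271822, -1.19249123,  0.42953476]), array([-0.13544949,  0.31987795,  0.46456437]))
```

```bash
python3 -m inch '[{"slide":[0.1,-0.1,-0.02],"angular":[-0.02,0.05,0.07],"claw":-1},{"slide":[0.22,-0.23,-0.04],"angular":[-0.05,0.12,0.17],"claw":-1},{"slide":[0.34,-0.36,-0.06],"angular":[-0.08,0.19,0.27],"claw":-1},{"slide":[0.46,-0.49,-0.08],"angular":[-0.11,0.26,0.37],"claw":-1},{"slide":[0.58,-0.62,-0.1],"angular":[-0.135,0.32,0.465],"claw":-1},{"slide":[0.68,-0.72,-0.12],"angular":[-0.135,0.32,0.465],"claw":-1},{"slide":[0.75,-0.8,-0.14],"angular":[-0.135,0.32,0.465],"claw":-1},{"slide":[0.75,-0.8,-0.14],"angular":[-0.135,0.32,0.465],"claw":-1}]' 20
python3 -c "
from g import *
rep();print(rel(-1.30,.2));print(rel(-1.30,.055))"
```

```text
time: 0.9
position: [0.3406, -0.3472, 0.2695]
tool_rot: [3.084, 0.208, 0.276]
ft_force: [-0.9, -0.6, -0.3]
grip_width: 0.356
grip_force: 0.0
t 0.90 th -1.5028 r 0.3580 h 0.2075 yawerr 0.209 tiltcos 1.0000 Ffwd -0.90 Fout 0.70 Fn -0.18 q [ 1.07 -0.14 -0.23  1.89 -0.16  1.25 -0.55] w 0.36
(array([ 0.29151507, -0.52084474,  0.02961946]), array([ 0.00250666, -0.00306288,  0.0116895 ]))
(array([ 0.29058725, -0.52160882,  0.60961821]), array([ 0.00250666, -0.00306288,  0.0116895 ]))
```

```bash
python3 -m inch '[{"slide":[0.07,-0.13,0.01],"angular":[0,0,0.01],"claw":-1},{"slide":[0.15,-0.27,0.02],"angular":[0,0,0.01],"claw":-1},{"slide":[0.23,-0.4,0.03],"angular":[0,0,0.01],"claw":-1},{"slide":[0.29,-0.52,0.03],"angular":[0,0,0.01],"claw":-1},{"slide":[0.29,-0.52,0.13],"angular":[0,0,0.01],"claw":-1},{"slide":[0.29,-0.52,0.13],"angular":[0,0,0.01],"claw":-1}]'
python3 -c "
from g import *
rep();print(rel(-1.30,.055))
d=img('top');cv2.imwrite('pics/t1.png',cv2.resize(d['color'][140:300,200:440,::-1],(720,480)))"
```

```text
time: 1.5
position: [0.3976, -0.2123, 0.24]
tool_rot: [3.089, 0.193, 0.269]
ft_force: [-0.5, 0.3, 0.1]
grip_width: 0.003
grip_force: 0.0
t 1.50 th -1.3175 r 0.2227 h 0.1718 yawerr 0.014 tiltcos 1.0000 Ffwd -0.46 Fout -0.35 Fn 0.25 q [ 0.96 -0.24 -0.41  2.01 -0.18  1.19 -0.84] w 0.0
(array([ 0.01723211, -0.00982569,  0.4670016 ]), array([-0.00312493,  0.00681541, -0.00746045]))
```

View pics/t1.png

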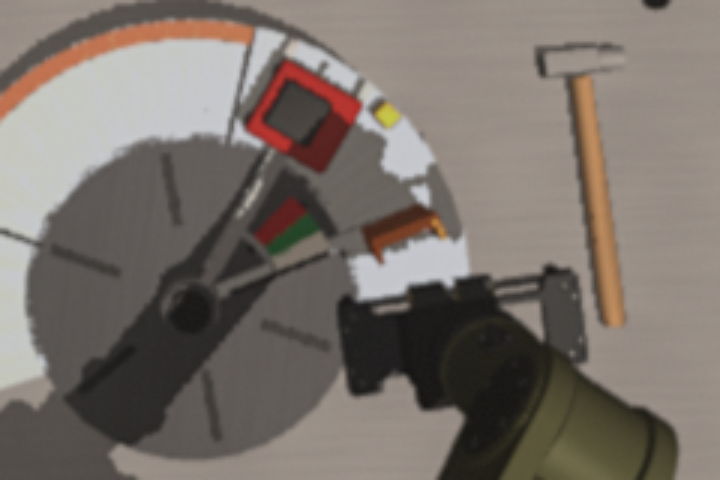

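The view confirms the fingers are just behind the pad (pad at about (400,235), hand at (430,340)), with everything clear. Descending.

```bash
python3 -m inch '[{"slide":[0.01,-0.005,0.1],"angular":[0,0,-0.01],"claw":-1},{"slide":[0.015,-0.01,0.22],"angular":[0,0,-0.01],"claw":-1},{"slide":[0.017,-0.01,0.34],"angular":[0,0,-0.01],"claw":-1},{"slide":[0.017,-0.01,0.43],"angular":[0,0,-0.01],"claw":-1},{"slide":[0.017,-0.01,0.465],"angular":[0,0,-0.01],"claw":-1},{"slide":[0.017,-0.01,0.465],"angular":[0,0,-0.01],"claw":-1},{"slide":[0.017,-0.01,0.465],"angular":[0,0,-0.01],"claw":-1}]'
python3 -c "
from g import *
rep();print(rel(-1.13,.055))"
```

```text
time: 2.25
position: [0.424, -0.2145, 0.1302]
tool_rot: [3.084, 0.197, 0.277]
ft_force: [0.6, -0.2, 0.9]
grip_width: 0.005
grip_force: 0.0
t 2.25 th -1.2883 r 0.2228 h 0.0590 yawerr -0.013 tiltcos 1.0000 Ffwd 0.72 Fout 0.31 Fn 0.73 q [ 0.95 -0.09 -0.47  2.12 -0.12  0.93 -0.9 ] w 0.0
(array([ 0.13841307, -0.02405915,  0.01635477]), array([ 0.00502397, -0.00276995, -0.32669717]))
```

```bash
cat >> g.py <<'E'
def carr(cam):
    d=img(cam); P=cloud(d); ok=d['depth']>0; H=cv2.cvtColor(d['color'],cv2.COLOR_RGB2HSV)
    L=(P-HUB)@F; ra=np.hypot(L[...,0],L[...,1]);aa=np.arctan2(L[...,1],L[...,0])
    k=ok&(L[...,2]>.035)&(L[...,2]<.08)&((H[...,0]<6)|(H[...,0]>174))&(H[...,1]>150)&(ra<.28)&(ra>.16)
    q=np.percentile(aa[k],[2,98]) if k.sum()>20 else [9,9]
    return np.mean(q)+.40, q[1]-q[0], k.sum(), d
def look(nf=4):
    fs=[]
    for c in ('top','side')*1:
        s,w,k,d=carr(c); st,p,M=cur(); fs.append(st['ft_force'])
        l=F.T@(p-HUB); th=np.arctan2(l[1],l[0])
        print(c,'s %.4f w %.3f n %d  th %.4f feed %.3f'%(s,w,k,th,th+CONT-s), 'speed',np.round(st['qd'][0],2))
    rep()
CONT=1.12
E
python3 -m inch '[{"slide":[0.06,-0.007,0.004],"angular":[0,0,-0.14],"claw":-1},{"slide":[0.1,-0.013,0.01],"angular":[0,0,-0.25],"claw":-1},{"slide":[0.135,-0.02,0.016],"angular":[0,0,-0.33],"claw":-1},{"slide":[0.15,-0.025,0.016],"angular":[0,0,-0.355],"claw":-1},{"slide":[0.15,-0.025,0.016],"angular":[0,0,-0.355],"claw":-1}]'
python3 -c "
from g import *
look();look()"
python3 -m inch '[{"slide":[0.03,-0.0006,0],"angular":[0,0,-0.065],"claw":-1},{"slide":[0.06,-0.002,0],"angular":[0,0,-0.13],"claw":-1},{"slide":[0.08,-0.004,0],"angular":[0,0,-0.17],"claw":-1},{"slide":[0.08,-0.004,0],"angular":[0,0,-0.17],"claw":-1}]'
python3 -c "
from g import *
look();look()"
```

```text
time: 2.75
position: [0.4602, -0.2032, 0.1319]
tool_rot: [3.036, 0.481, 0.267]
ft_force: [-2.2, -2.9, 1.3]
grip_width: 0.0
grip_force: 1.4
top s -0.0085 w 0.404 n 471  th -1.1207 feed 0.008 speed 0.0
side s 0.0582 w 0.285 n 76  th -1.1217 feed -0.060 speed 0.0
t 2.85 th -1.1217 r 0.2195 h 0.0542 yawerr 0.006 tiltcos 1.0000 Ffwd -3.47 Fout 1.65 Fn 1.39 q [ 0.91 -0.02 -0.51  2.06 -0.07  0.92 -0.82] w 0.0
top s -0.0053 w 0.398 n 469  th -1.1219 feed 0.003 speed 0.0
side s 0.0276 w 0.353 n 75  th -1.1217 feed -0.029 speed -0.0
t 2.95 th -1.1217 r 0.2194 h 0.0541 yawerr 0.006 tiltcos 1.0000 Ffwd -2.97 Fout 2.05 Fn 1.41 q [ 0.91 -0.02 -0.51  2.06 -0.07  0.92 -0.82] w 0.0
time: 3.35
position: [0.479, -0.1952, 0.1344]
tool_rot: [3.005, 0.617, 0.262]
ft_force: [-3.2, -3.9, 0.0]
grip_width: 0.007
grip_force: 2.4
top s -0.0071 w 0.402 n 441  th -1.0270 feed 0.100 speed 0.0
side s 0.1330 w 0.128 n 61  th -1.0280 feed -0.041 speed 0.0
t 3.45 th -1.0280 r 0.2191 h 0.0538 yawerr 0.003 tiltcos 1.0000 Ffwd -5.67 Fout 2.32 Fn 0.88 q [ 0.89  0.01 -0.52  2.03 -0.04  0.93 -0.78] w 0.0
top s -0.0062 w 0.400 n 452  th -1.0287 feed 0.097 speed 0.0
side s 0.1367 w 0.122 n 60  th -1.0290 feed -0.046 speed 0.0
t 3.55 th -1.0290 r 0.2191 h 0.0538 yawerr 0.004 tiltcos 1.0000 Ffwd -5.42 Fout 2.43 Fn 1.49 q [ 0.89  0.01 -0.52  2.03 -0.04  0.93 -0.78] w 0.0
```

```bash
cat >> g.py <<'E'
def pad(d):
    P=cloud(d); ok=d['depth']>0; H=cv2.cvtColor(d['color'],cv2.COLOR_RGB2HSV).astype(int)
    L=(P-HUB)@F; ra=np.hypot(L[...,0],L[...,1]);aa=np.arctan2(L[...,1],L[...,0])
    k=ok&(L[...,2]>.075)&(L[...,2]<.105)&(abs(H[...,0]-13)<8)&(H[...,1]>120)&(ra<.27)&(ra>.17)
    return k.sum(),np.percentile(aa[k],[90,95,98]),np.percentile(ra[k],[3,97])
E
python3 - <<'E'
from g import *
I=np.load('i0.npz');d0={k:I[k+'t'] for k in('color','depth','camera_matrix','extrinsics')}
d=img('top');print(pad(d0));print(pad(d))
e=img('side')
a=cv2.resize(d['color'][150:260,240:370,::-1],(520,440),interpolation=cv2.INTER_CUBIC);b=cv2.resize(e['color'][145:220,250:330,::-1],(270,440*270//270-190),interpolation=cv2.INTER_CUBIC)
c=np.zeros((440,795,3),np.uint8);c[:,:520]=a;c[:250,525:]=b
cv2.imwrite('pics/n1.png',c)
E
```

```text
(np.int64(128), array([-1.03680034, -1.03474031, -1.03217619]), array([0.18639359, 0.25055189]))
(np.int64(4), array([-0.91972755, -0.91525398, -0.91256984]), array([0.21747826, 0.22330139]))
```

View pics/n1.png

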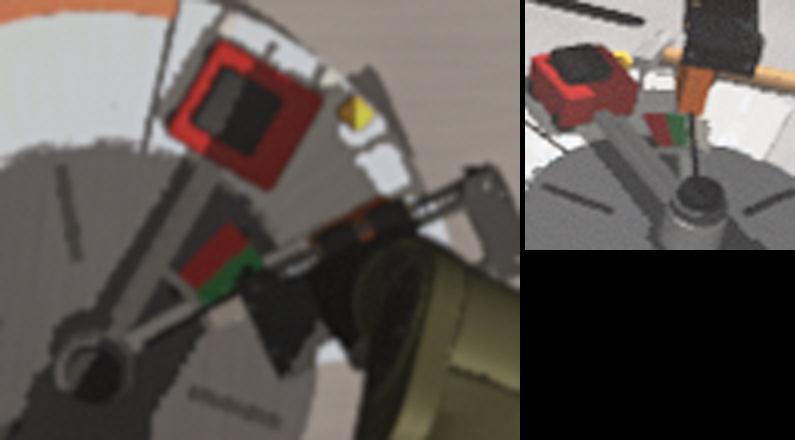

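```bash
cat >> g.py <<'E'
def scale(d,lo=-1.3,hi=-.5,r0=.10,r1=.14):
    P=cloud(d); C=d['color'].astype(int); L=(P-HUB)@F; ra=np.hypot(L[...,0],L[...,1]);aa=np.arctan2(L[...,1],L[...,0])
    k=(d['depth']>0)&(ra>r0)&(ra<r1)
    for a in np.arange(lo,hi,.025):
        m=k&(aa>=a)&(aa<a+.025)
        if m.sum(): print('%.3f'%(a+.0125),m.sum(),C[m].mean(0).astype(int),'%.3f'%np.median(L[m][:,2]))
E
python3 - <<'E'
from g import *
I=np.load('i0.npz')
for c in 'ts':
    d0={k:I[k+c] for k in('color','depth','camera_matrix','extrinsics')}
    print('init',c);scale(d0,-1.15,-.6)
    print('now');scale(img({'t':'top','s':'side'}[c]),-1.15,-.6)
E
```

```text
init t
-1.113 1 [86 82 80] 0.041
-1.088 7 [87 84 81] 0.046
-1.063 16 [83 79 76] 0.047
-1.038 21 [133 132 131] 0.041
-1.013 12 [180 181 186] 0.040
-0.988 14 [183 185 190] 0.040
-0.963 11 [183 184 190] 0.039
-0.938 16 [177 181 183] 0.040
-0.913 12 [144 167 150] 0.040
-0.888 13 [101 152 107] 0.041
-0.863 12 [ 84 148  91] 0.041
-0.838 15 [ 87 151  95] 0.041
-0.813 14 [ 83 148  91] 0.040
-0.788 12 [ 98 142  88] 0.040
-0.763 13 [139 117  79] 0.041
-0.738 13 [171  82  67] 0.041
-0.713 15 [177  71  64] 0.042
-0.688 15 [177  74  66] 0.041
-0.663 13 [177  70  63] 0.039
-0.638 26 [131  57  52] 0.038
-0.613 24 [91 49 47] 0.003
now
-1.137 9 [37 35 33] 0.154
-1.113 10 [59 56 53] 0.153
-1.088 16 [71 67 62] 0.152
-1.063 15 [71 66 61] 0.152
-1.038 14 [66 62 57] 0.153
-1.013 14 [74 69 64] 0.097
-0.988 13 [62 57 53] 0.155
-0.963 12 [41 38 36] 0.154
-0.938 16 [38 38 35] 0.100
-0.913 19 [34 46 34] 0.045
-0.888 14 [36 50 36] 0.097
-0.863 17 [34 51 35] 0.043
-0.838 20 [34 52 35] 0.042
-0.813 25 [39 55 37] 0.042
-0.788 17 [48 48 33] 0.042
-0.763 22 [58 36 29] 0.042
-0.738 23 [65 30 26] 0.041
-0.713 12 [91 2
[... 679 characters left out ...]

-0.663 6 [222  81  78] 0.040
-0.638 8 [204  72  70] 0.039
-0.613 4 [183  70  67] 0.040
now
-1.137 22 [76 72 69] 0.133
-1.113 20 [98 95 94] 0.118
-1.088 21 [101  98  96] 0.121
-1.063 17 [94 89 86] 0.121
-1.038 19 [95 91 88] 0.119
-1.013 17 [88 83 81] 0.126
-0.988 16 [78 74 72] 0.130
-0.963 21 [88 83 80] 0.112
-0.938 23 [71 67 66] 0.050
-0.913 23 [81 82 77] 0.042
-0.888 31 [74 79 72] 0.041
-0.863 21 [64 70 63] 0.120
-0.838 19 [65 70 64] 0.115
-0.813 20 [65 69 64] 0.120
-0.788 20 [64 71 62] 0.126
-0.763 23 [70 63 58] 0.121
-0.738 7 [102  64  58] 0.041
-0.713 5 [119  56  55] 0.040
-0.688 6 [118  57  56] 0.041
-0.663 4 [119  59  57] 0.041
-0.638 8 [117  56  55] 0.040
-0.613 4 [111  56  56] 0.040
```

```bash
sed -i 's/^CONT=.*/CONT=1.144/; s/+\.40, q\[1\]/+.4065, q[1]/' g.py
cat >> g.py <<'E'
def L1():
    for i in range(2):
        s,w,k,d=carr('top'); st,p,M=cur()
        l=F.T@(p-HUB); th=np.arctan2(l[1],l[0])
        print('  s %.4f w %.3f n %d th %.4f feed %.3f'%(s,w,k,th,th+CONT-s),end='')
    print();rep()
E
python3 -m inch '[{"slide":[0.035,-0.0007,0],"angular":[0,0,-0.076],"claw":-1},{"slide":[0.070,-0.003,0],"angular":[0,0,-0.153],"claw":-1},{"slide":[0.092,-0.005,0],"angular":[0,0,-0.2],"claw":-1},{"slide":[0.105,-0.006,0],"angular":[0,0,-0.229],"claw":-1},{"slide":[0.118,-0.008,0],"angular":[0,0,-0.258],"claw":-1}]'
python3 -c "
from g import *
L1()"
```

```text
time: 4.25
position: [0.5033, -0.1826, 0.1383]
tool_rot: [2.948, 0.813, 0.25]
ft_force: [-6.1, -4.3, 1.2]
grip_width: 0.006
grip_force: 3.5
  s 0.0152 w 0.399 n 436 th -0.8954 feed 0.233  s 0.0188 w 0.402 n 439 th -0.8970 feed 0.228
t 4.35 th -0.8970 r 0.2189 h 0.0537 yawerr 0.007 tiltcos 1.0000 Ffwd -6.71 Fout 0.98 Fn 1.53 q [ 0.86  0.05 -0.55  1.98 -0.    0.94 -0.72] w 0.01
```

```bash

python3 -m inch '[{"slide":[0.013,-0.0001,0],"angular":[0,0,-0.029],"claw":-1},{"slide":[0.026,-0.0004,0],"angular":[0,0,-0.057],"claw":-1},{"slide":[0.040,-0.001,0],"angular":[0,0,-0.086],"claw":-1},{"slide":[0.053,-0.0016,0],"angular":[0,0,-0.115],"claw":-1},{"slide":[0.066,-0.0025,0],"angular":[0,0,-0.143],"claw":-1}]'
python3 -c "
from g import *
L1()"
```

```text
time: 4.85
position: [0.5167, -0.1738, 0.1405]
tool_rot: [2.91, 0.921, 0.245]
ft_force: [-6.4, -5.2, 0.9]
grip_width: 0.004
grip_force: 3.7
  s 0.0778 w 0.404 n 449 th -0.8211 feed 0.245  s 0.0848 w 0.403 n 445 th -0.8223 feed 0.237
t 4.95 th -0.8223 r 0.2187 h 0.0536 yawerr 0.007 tiltcos 1.0000 Ffwd -6.56 Fout 0.59 Fn 2.22 q [ 0.84  0.07 -0.57  1.96  0.02  0.94 -0.69] w 0.01
```

```bash
cat > log.txt <<'E'
4.25 .0152 -.8954
4.30 .0188 -.8970
4.85 .0778 -.8211
4.90 .0848 -.8223
E
cat >> g.py <<'E'
def step(nimg=1):
    for i in range(nimg):
        st,p,M=cur(); t0=st['time']; l=F.T@(p-HUB); th=np.arctan2(l[1],l[0])
        s,w,k,d=carr('top')
        open('log.txt','a').write('%.3f %.4f %.4f\n'%(t0,s,th)); print('t %.2f s %.4f w %.3f n %d th %.4f feed %.3f'%(t0,s,w,k,th,th+CONT-s))
    rep()
def sim(ts,ths,s,v,mf,off,te=None):
    out=[];t=ts[0];dt=.005
    te=ts if te is None else te
    for T in te:
        while t<T-1e-9:
            f=np.interp(t,ts,ths)+off-s; Fp=20*(f+.075) if f>0 else 0
            a=(.22*Fp-3.87*v+.22*8.8*mf*np.sin(s-.4))/(5*mf*.0484)
            v+=a*dt;s+=v*dt;t+=dt
            if s<0: s,v=0,max(v,0)
        out.append((s,v))
    return np.array(out)
def fit():
    from scipy.optimize import least_squares
    D=np.loadtxt('log.txt')
    r=lambda x:np.r_[(sim(D[:,0],D[:,2],x[2],x[3],x[0],x[1])[:,0]-D[:,1])/.004,(x[0]-1)/.25,(x[1]-1.144)/.015]
    o=least_squares(r,[1,1.144,D[0,1],.05]);S=sim(D[:,0],D[:,2],o.x[2],o.x[3],o.x[0],o.x[1])
    print('mf %.3f off %.4f'%tuple(o.x[:2]),'s %.3f v %.3f feed %.3f'%(*S[-1],D[-1,2]+o.x[1]-S[-1,0]),'res',np.round(S[:,0]-D[:,1],4)[-8:])
    return o.x,S[-1],D[-1]
def plan(N,rows,tgt=.225,ramp=2):
    """feed -> tgt over N rows starting from last log + .05; prints cmd Delta per row"""
    x,S,D=fit(); t=D[0];th=D[2];s,v=S; mf,off=x[:2]
    s,v=sim([t,t+.05],[th,th],s,v,mf,off,[t+.05])[0]; th0=th; f0=th+off-s
    for i in range(rows):
        ft=f0+(tgt-f0)*min(1,(i+1)/ramp)
        thn=th
        for _ in range(4):
            q=sim([0,.1],[th,thn],s,v,mf,off,[.1])[0]; thn=q[0]-off+ft
        s,v=q;th=thn;d=th-th0
        print('D %.4f  [%.4f,%.4f,0] ang %.3f  s %.3f v %.3f feed %.3f'%(d,.88*np.sin(d),-.88*(1-np.cos(d)),-d/.5236,s,v,th+off-s))
E
python3 -m inch '[{"slide":[0.015,-0.0001,0],"angular":[0,0,-0.032],"claw":-1},{"slide":[0.030,-0.0005,0],"angular":[0,0,-0.065],"claw":-1},{"slide":[0.044,-0.001,0],"angular":[0,0,-0.096],"claw":-1},{"slide":[0.059,-0.002,0],"angular":[0,0,-0.128],"claw":-1},{"slide":[0.074,-0.003,0],"angular":[0,0,-0.160],"claw":-1}]'
python3 -c "
from g import *
step();plan(0,6)"
```

```text
time: 5.45
position: [0.5312, -0.1625, 0.1427]
tool_rot: [2.863, 1.04, 0.239]
ft_force: [-5.7, -4.7, 1.1]
grip_width: 0.005
grip_force: 3.5
t 5.45 s 0.1695 w 0.397 n 447 th -0.7395 feed 0.235
t 5.50 th -0.7356 r 0.2186 h 0.0537 yawerr 0.005 tiltcos 1.0000 Ffwd -6.70 Fout 0.14 Fn 1.01 q [ 0.82  0.09 -0.58  1.94  0.04  0.95 -0.65] w 0.01
mf 1.335 off 1.1346 s 0.171 v 0.181 feed 0.224 res [-0.      0.0001 -0.0004 -0.0006  0.0012]
D 0.0235  [0.0207,-0.0002,0] ang -0.045  s 0.198 v 0.191 feed 0.220
D 0.0483  [0.0425,-0.0010,0] ang -0.092  s 0.218 v 0.206 feed 0.225
D 0.0698  [0.0614,-0.0021,0] ang -0.133  s 0.240 v 0.222 feed 0.225
D 0.0928  [0.0815,-0.0038,0] ang -0.177  s 0.263 v 0.237 feed 0.225
D 0.1173  [0.1030,-0.0060,0] ang -0.224  s 0.287 v 0.253 feed 0.225
D 0.1434  [0.1258,-0.0090,0] ang -0.274  s 0.314 v 0.269 feed 0.225
```

```bash
sed -i 's/^    s,v=sim(\[t,t+.05\].*/    st,p,M=cur(); l=F.T@(p-HUB); thc=np.arctan2(l[1],l[0]); s,v=sim([t,t+.05],[th,thc],s,v,mf,off,[t+.05])[0]; th=th0=thc; f0=th+off-s; print("now s %.3f v %.3f feed %.3f"%(s,v,f0))/' g.py
python3 -m inch '[{"slide":[0.018,-0.0002,0],"angular":[0,0,-0.040],"claw":-1},{"slide":[0.040,-0.001,0],"angular":[0,0,-0.087],"claw":-1},{"slide":[0.059,-0.002,0],"angular":[0,0,-0.129],"claw":-1},{"slide":[0.080,-0.0038,0],"angular":[0,0,-0.174],"claw":-1}]'
python3 -c "
from g import *
step();plan(0,8)"
```

```text
time: 5.9
position: [0.5457, -0.1488, 0.145]
tool_rot: [2.807, 1.167, 0.232]
ft_force: [-5.8, -5.0, 1.7]
grip_width: 0.007
grip_force: 3.5
t 5.90 s 0.2640 w 0.394 n 451 th -0.6478 feed 0.232
t 5.95 th -0.6423 r 0.2183 h 0.0536 yawerr 0.004 tiltcos 1.0000 Ffwd -5.70 Fout 0.83 Fn 0.31 q [ 0.8   0.12 -0.6   1.91  0.07  0.96 -0.61] w 0.01
mf 1.335 off 1.1340 s 0.264 v 0.237 feed 0.222 res [-0.0001  0.0002 -0.0003 -0.0006  0.0009  0.0002]
now s 0.276 v 0.242 feed 0.215
D 0.0296  [0.0260,-0.0004,0] ang -0.056  s 0.301 v 0.255 feed 0.220
D 0.0609  [0.0535,-0.0016,0] ang -0.116  s 0.328 v 0.275 feed 0.225
D 0.0894  [0.0786,-0.0035,0] ang -0.171  s 0.356 v 0.295 feed 0.225
D 0.1200  [0.1054,-0.0063,0] ang -0.229  s 0.387 v 0.315 feed 0.225
D 0.1526  [0.1338,-0.0102,0] ang -0.292  s 0.419 v 0.336 feed 0.225
D 0.1874  [0.1640,-0.0154,0] ang -0.358  s 0.454 v 0.358 feed 0.225
D 0.2245  [0.1959,-0.0221,0] ang -0.429  s 0.491 v 0.382 feed 0.225
D 0.2640  [0.2296,-0.0305,0] ang -0.504  s 0.531 v 0.407 feed 0.225
```

```bash

python3 -m inch '[{"slide":[0.026,-0.0004,0],"angular":[0,0,-0.056],"claw":-1},{"slide":[0.0535,-0.0016,0],"angular":[0,0,-0.116],"claw":-1},{"slide":[0.0786,-0.0035,0],"angular":[0,0,-0.171],"claw":-1},{"slide":[0.1055,-0.0063,0],"angular":[0,0,-0.229],"claw":-1}]'
python3 -c "
from g import *
step()
plan(0,6)
d=img('side');cv2.imwrite('pics/s2.png',cv2.resize(d['color'][130:230,220:340,::-1],(720,600),interpolation=cv2.INTER_CUBIC))
rep()"
```

```text
time: 6.35
position: [0.5629, -0.129, 0.1475]
tool_rot: [2.724, 1.33, 0.221]
ft_force: [-5.2, -4.6, 0.5]
grip_width: 0.004
grip_force: 3.4
t 6.35 s 0.3886 w 0.401 n 460 th -0.5269 feed 0.229
t 6.40 th -0.5195 r 0.2180 h 0.0536 yawerr 0.002 tiltcos 1.0000 Ffwd -5.91 Fout 1.16 Fn -0.41 q [ 0.77  0.14 -0.63  1.88  0.1   0.97 -0.56] w 0.01
mf 1.341 off 1.1350 s 0.388 v 0.313 feed 0.220 res [-0.0001  0.0002 -0.0004 -0.0006  0.001   0.0005 -0.0003]
now s 0.404 v 0.320 feed 0.211
D 0.0397  [0.0349,-0.0007,0] ang -0.076  s 0.437 v 0.338 feed 0.218
D 0.0817  [0.0718,-0.0029,0] ang -0.156  s 0.472 v 0.365 feed 0.225
D 0.1197  [0.1051,-0.0063,0] ang -0.229  s 0.510 v 0.393 feed 0.225
D 0.1604  [0.1405,-0.0113,0] ang -0.306  s 0.551 v 0.419 feed 0.225
D 0.2038  [0.1781,-0.0182,0] ang -0.389  s 0.594 v 0.447 feed 0.225
D 0.2500  [0.2177,-0.0274,0] ang -0.477  s 0.640 v 0.476 feed 0.225
t 6.45 th -0.5215 r 0.2181 h 0.0535 yawerr 0.002 tiltcos 1.0000 Ffwd -6.72 Fout -0.50 Fn 0.89 q [ 0.77  0.14 -0.63  1.88  0.1   0.97 -0.56] w 0.0
```

View pics/s2.png

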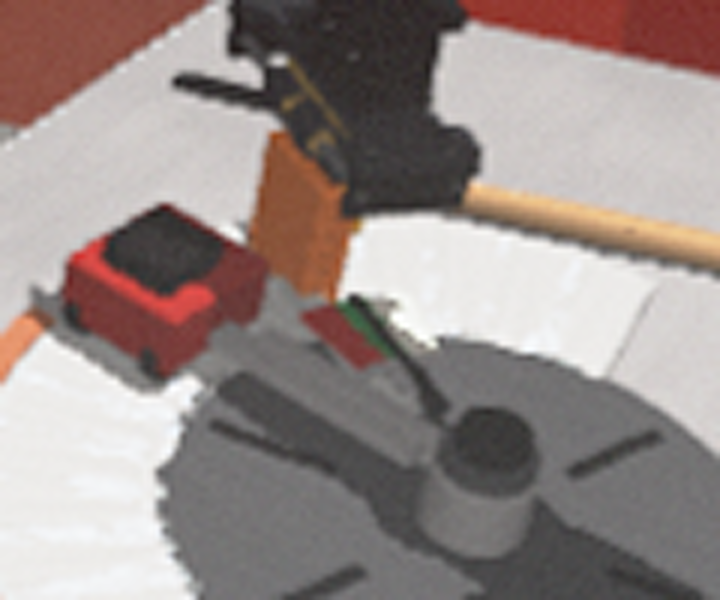

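The side view shows the needle tip at about (360,310), in the green with the red beyond it, and the model agrees. Continuing.

```bash

python3 -m inch '[{"slide":[0.044,-0.0011,0],"angular":[0,0,-0.0955],"claw":-1},{"slide":[0.088,-0.0044,0],"angular":[0,0,-0.191],"claw":-1},{"slide":[0.127,-0.0092,0],"angular":[0,0,-0.277],"claw":-1},{"slide":[0.1636,-0.0153,0],"angular":[0,0,-0.357],"claw":-1},{"slide":[0.2023,-0.0236,0],"angular":[0,0,-0.443],"claw":-1},{"slide":[0.243,-0.0343,0],"angular":[0,0,-0.535],"claw":-1}]'
python3 -c "
from g import *
open('log.txt','a').write('6.450 .420 -.5215\n')
step()
plan(0,8,.23)"
```

```text
time: 7.05
position: [0.5928, -0.076, 0.1512]
tool_rot: [2.497, 1.688, 0.195]
ft_force: [-6.3, -5.3, 1.2]
grip_width: 0.003
grip_force: 3.3
t 7.05 s 0.6639 w 0.399 n 471 th -0.2461 feed 0.234
t 7.10 th -0.2339 r 0.2175 h 0.0533 yawerr -0.002 tiltcos 1.0000 Ffwd -4.12 Fout -1.24 Fn -2.06 q [ 0.7   0.2  -0.69  1.83  0.18  0.99 -0.43] w 0.0
mf 1.373 off 1.1382 s 0.663 v 0.499 feed 0.229 res [ 0.0006 -0.0003 -0.0007  0.0004  0.0002  0.0002  0.0009 -0.0008]
now s 0.688 v 0.511 feed 0.216
D 0.0594  [0.0522,-0.0016,0] ang -0.113  s 0.741 v 0.538 feed 0.223
D 0.1222  [0.1073,-0.0066,0] ang -0.233  s 0.797 v 0.577 feed 0.230
D 0.1820  [0.1593,-0.0145,0] ang -0.348  s 0.856 v 0.617 feed 0.230
D 0.2457  [0.2140,-0.0264,0] ang -0.469  s 0.920 v 0.655 feed 0.230
D 0.3133  [0.2712,-0.0428,0] ang -0.598  s 0.988 v 0.694 feed 0.230
D 0.3848  [0.3303,-0.0643,0] ang -0.735  s 1.059 v 0.734 feed 0.230
D 0.4602  [0.3908,-0.0916,0] ang -0.879  s 1.135 v 0.773 feed 0.230
D 0.5396  [0.4522,-0.1251,0] ang -1.031  s 1.214 v 0.813 feed 0.230
```

```bash

python3 -m inch '[{"slide":[0.0563,-0.001,0],"angular":[0,0,-0.122],"claw":-1},{"slide":[0.1123,-0.006,0],"angular":[0,0,-0.2445],"claw":-1},{"slide":[0.1662,-0.013,0],"angular":[0,0,-0.363],"claw":-1},{"slide":[0.222,-0.025,0],"angular":[0,0,-0.487],"claw":-1},{"slide":[0.2802,-0.041,0],"angular":[0,0,-0.619],"claw":-1},{"slide":[0.3394,-0.063,0],"angular":[0,0,-0.756],"claw":-1}]'
python3 -c "
from g import *
step()
plan(0,8,.23)"
```

```text
time: 7.7
position: [0.6101, 0.0079, 0.1518]
tool_rot: [2.101, 2.131, 0.153]
ft_force: [-3.4, -7.1, -1.4]
grip_width: 0.004
grip_force: 3.2
t 7.70 s 1.1183 w 0.296 n 236 th 0.1491 feed 0.175
t 7.75 th 0.1682 r 0.2189 h 0.0531 yawerr -0.006 tiltcos 1.0000 Ffwd -3.59 Fout -2.75 Fn -1.37 q [ 0.6   0.25 -0.78  1.8   0.26  1.01 -0.25] w 0.01
mf 1.582 off 1.1553 s 1.111 v 0.791 feed 0.193 res [ 0.0017  0.0005 -0.0045 -0.0054 -0.0017  0.0006  0.0136 -0.0071]
now s 1.151 v 0.803 feed 0.172
D 0.1109  [0.0974,-0.0054,0] ang -0.212  s 1.233 v 0.844 feed 0.201
D 0.2274  [0.1984,-0.0226,0] ang -0.434  s 1.321 v 0.908 feed 0.230
D 0.3215  [0.2780,-0.0451,0] ang -0.614  s 1.415 v 0.968 feed 0.230
D 0.4208  [0.3595,-0.0768,0] ang -0.804  s 1.514 v 1.015 feed 0.230
D 0.5245  [0.4407,-0.1183,0] ang -1.002  s 1.618 v 1.054 feed 0.230
D 0.6317  [0.5196,-0.1698,0] ang -1.206  s 1.725 v 1.087 feed 0.230
D 0.7417  [0.5945,-0.2311,0] ang -1.417  s 1.835 v 1.111 feed 0.230
D 0.8537  [0.6633,-0.3017,0] ang -1.630  s 1.947 v 1.127 feed 0.230
```

```bash
sed -i '$d' log.txt; echo "7.700 1.0663 .1491" >> log.txt; sed -i 's/return np.mean(q)+.4065,/return q[1]-.2+.4065,/' g.py
python3 -c "
from g import *
plan(0,8,.23)"
```

```text
mf 1.366 off 1.1377 s 1.067 v 0.734 feed 0.220 res [-0.0004 -0.0007  0.0006  0.0004  0.0003  0.0009 -0.0013  0.0003]
now s 1.104 v 0.745 feed 0.202
D 0.0897  [0.0788,-0.0035,0] ang -0.171  s 1.179 v 0.776 feed 0.216
D 0.1835  [0.1606,-0.0148,0] ang -0.350  s 1.259 v 0.822 feed 0.230
D 0.2682  [0.2332,-0.0314,0] ang -0.512  s 1.344 v 0.867 feed 0.230
D 0.3568  [0.3074,-0.0554,0] ang -0.681  s 1.433 v 0.904 feed 0.230
D 0.4490  [0.3820,-0.0872,0] ang -0.857  s 1.525 v 0.937 feed 0.230
D 0.5443  [0.4556,-0.1271,0] ang -1.039  s 1.620 v 0.966 feed 0.230
D 0.6422  [0.5271,-0.1753,0] ang -1.226  s 1.718 v 0.990 feed 0.230
D 0.7422  [0.5948,-0.2315,0] ang -1.418  s 1.818 v 1.009 feed 0.230
```

```bash

python3 -m inch '[{"slide":[0.0861,-0.0042,0],"angular":[0,0,-0.187],"claw":-1},{"slide":[0.1714,-0.0165,0],"angular":[0,0,-0.374],"claw":-1},{"slide":[0.244,-0.0335,0],"angular":[0,0,-0.537],"claw":-1},{"slide":[0.3182,-0.058,0],"angular":[0,0,-0.707],"claw":-1}]'
python3 -c "
from g import *
step()
plan(0,5,.23)"
```

```text
time: 8.15
position: [0.5962, 0.087, 0.1475]
tool_rot: [1.664, 2.467, 0.112]
ft_force: [-0.4, -7.3, 0.1]
grip_width: 0.006
grip_force: 3.1
t 8.15 s 1.4065 w 0.083 n 42 th 0.5182 feed 0.256
t 8.20 th 0.5408 r 0.2202 h 0.0533 yawerr -0.007 tiltcos 1.0000 Ffwd -2.48 Fout -2.63 Fn -1.74 q [ 0.53  0.25 -0.86  1.81  0.32  1.02 -0.06] w 0.01
mf 1.294 off 1.1334 s 1.416 v 0.881 feed 0.236 res [-0.0014  0.0029  0.0034  0.0024  0.0026 -0.0041 -0.0117  0.0091]
now s 1.460 v 0.889 feed 0.214
D 0.0975  [0.0857,-0.0042,0] ang -0.186  s 1.550 v 0.907 feed 0.222
D 0.1976  [0.1727,-0.0171,0] ang -0.377  s 1.642 v 0.936 feed 0.230
D 0.2925  [0.2538,-0.0374,0] ang -0.559  s 1.737 v 0.960 feed 0.230
D 0.3895  [0.3342,-0.0659,0] ang -0.744  s 1.834 v 0.977 feed 0.230
D 0.4878  [0.4125,-0.1026,0] ang -0.932  s 1.932 v 0.988 feed 0.230
```

```bash
sed -i '$d' log.txt
python3 -c "
from g import *
for s0 in (1.45,1.478,1.49):
  for Ds in ([.122,.23,.33,.37,.37,.37,.37],[.122,.23,.33,.35,.35,.35,.35]):
    ts=np.r_[0,.025+np.arange(1,8)*.1]; th=.5408+np.r_[0,Ds]
    te=np.arange(0,.8,.05);S=sim(ts,th,s0,.9,1.366,1.1377,te)
    print([(round(t,2),round(a,3),round(v,2),round(np.interp(t,ts,th)+1.1377-a,3)) for t,(a,v) in zip(te,S) if a<2.22][1:])
"
```

```text
[(np.float64(0.05), np.float64(1.496), np.float64(0.92), np.float64(0.232)), (np.float64(0.1), np.float64(1.542), np.float64(0.94), np.float64(0.234)), (np.float64(0.15), np.float64(1.59), np.float64(0.96), np.float64(0.238)), (np.float64(0.2), np.float64(1.638), np.float64(0.98), np.float64(0.243)), (np.float64(0.25), np.float64(1.688), np.float64(0.99), np.float64(0.246)), (np.float64(0.3), np.float64(1.738), np.float64(1.01), np.float64(0.246)), (np.float64(0.35), np.float64(1.788), np.float64(1.02), np.float64(0.23)), (np.float64(0.4), np.float64(1.839), np.float64(1.01), np.float64(0.199)), (np.float64(0.45), np.float64(1.889), np.float64(0.99), np.float64(0.159)), (np.float64(0.5), np.float64(1.938), np.float64(0.96), np.float64(0.11)), (np.float64(0.55), np.float64(1.985), np.float64(0.92), np.float64(0.063)), (np.float64(0.6), np.float64(2.03), np.float64(0.87), np.float64(0.019)), (np.float64(0.65), np.float64(2.072), np.float64(0.8), np.float64(-0.023)), (np.float64(0.7), np.float64(2.11), np.float64(0.75), np.float64(-0.062)), (np.float64(0.75), np.float64(2.146), np.float
[... 4988 characters left out ...]
np.float64(0.213)), (np.float64(0.35), np.float64(1.819), np.float64(0.99), np.float64(0.194)), (np.float64(0.4), np.float64(1.868), np.float64(0.97), np.float64(0.155)), (np.float64(0.45), np.float64(1.917), np.float64(0.95), np.float64(0.112)), (np.float64(0.5), np.float64(1.963), np.float64(0.91), np.float64(0.065)), (np.float64(0.55), np.float64(2.008), np.float64(0.87), np.float64(0.021)), (np.float64(0.6), np.float64(2.049), np.float64(0.8), np.float64(-0.021)), (np.float64(0.65), np.float64(2.088), np.float64(0.75), np.float64(-0.059)), (np.float64(0.7), np.float64(2.124), np.float64(0.72), np.float64(-0.096)), (np.float64(0.75), np.float64(2.16), np.float64(0.7), np.float64(-0.131))]
```

```bash

python3 -m inch '[{"slide":[0.1071,-0.0065,0],"angular":[0,0,-0.233],"claw":-1},{"slide":[0.2006,-0.0232,0],"angular":[0,0,-0.439],"claw":-1},{"slide":[0.2852,-0.0475,0],"angular":[0,0,-0.63],"claw":-1},{"slide":[0.31,-0.0564,0],"angular":[0,0,-0.688],"claw":-1},{"slide":[0.2852,-0.0475,0],"angular":[0,0,-0.63],"claw":-1},{"slide":[0.2432,-0.0343,0],"angular":[0,0,-0.535],"claw":-1},{"slide":[0.2177,-0.0274,0],"angular":[0,0,-0.477],"claw":-1},{"slide":[0.2177,-0.0274,0],"angular":[0,0,-0.477],"claw":-1},{"slide":[0.2177,-0.0274,0],"angular":[0,0,-0.477],"claw":-1},{"slide":[0.2177,-0.0274,0],"angular":[0,0,-0.477],"claw":-1}]'
python3 -c "
from g import *
step()
d=img('side');cv2.imwrite('pics/s3.png',cv2.resize(d['color'][130:320,190:390,::-1],(630,600),interpolation=cv2.INTER_CUBIC))"
```

```text
time: 9.2
position: [0.5702, 0.1374, 0.142]
tool_rot: [1.341, 2.649, 0.086]
ft_force: [-0.3, 0.9, -0.8]
grip_width: 0.002
grip_force: 0.0
t 9.20 s 2.1733 w 0.340 n 166 th 0.7772 feed -0.252
t 9.25 th 0.7778 r 0.2210 h 0.0536 yawerr -0.002 tiltcos 1.0000 Ffwd 0.23 Fout -0.64 Fn 0.34 q [ 0.5   0.24 -0.93  1.85  0.34  1.01  0.08] w 0.01
```

View pics/s3.png

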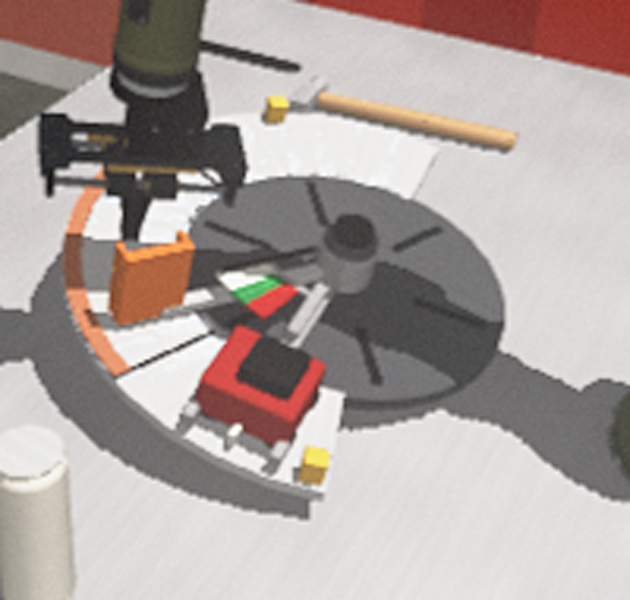

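The carriage stands by the far yellow stop (315,465), the feed is relaxed with the needle at the white end, and the fingers are behind the pad without touching it. Raising the hand clear.

```bash

python3 -m inch '[{"slide":[-0.03,0,-0.08],"angular":[0,0,0],"claw":-1},{"slide":[-0.06,0,-0.2],"angular":[0,0,0],"claw":-1},{"slide":[-0.06,0,-0.32],"angular":[0,0,0],"claw":-1},{"slide":[-0.06,0,-0.42],"angular":[0,0,0],"claw":-1},{"slide":[-0.06,0,-0.45],"angular":[0,0,0],"claw":-1},{"slide":[-0.06,0,-0.45],"angular":[0,0,0],"claw":-1},{"slide":[-0.06,0,-0.45],"angular":[0,0,0],"claw":-1}]'
python3 -c "
from g import *
step(2)
print(carr('side')[:3]);d=carr('top')[3];print(pad(d));print(carr('side')[:3])"
```

```text
time: 10.0
position: [0.5584, 0.1275, 0.2533]
tool_rot: [1.341, 2.649, 0.083]
ft_force: [-0.3, 0.2, -0.1]
grip_width: 0.006
grip_force: 0.0
t 10.00 s 9.2065 w 0.000 n 0 th 0.7089 feed -7.354
t 10.05 s 9.2065 w 0.000 n 0 th 0.7092 feed -7.353
t 10.10 th 0.7095 r 0.2204 h 0.1645 yawerr 0.066 tiltcos 1.0000 Ffwd 0.51 Fout -0.66 Fn -0.49 q [ 0.6   0.09 -0.96  1.74  0.17  1.2   0.23] w 0.01
(np.float64(2.2044285003969124), np.float64(0.4084409140271521), np.int64(353))Traceback (most recent call last):
  File "<string>", line 4, in <module>
    print(carr('side')[:3]);d=carr('top')[3];print(pad(d));print(carr('side')[:3])
                                                   ~~~^^^
  File "g.py", line 39, in pad
    return k.sum(),np.percentile(aa[k],[90,95,98]),np.percentile(ra[k],[3,97])
                   ~~~~~~~~~~~~~^^^^^^^^^^^^^^^^^^
    return _quantile_unchecked(
        a, q, axis, out, overwrite_input, method, keepdims, weights)
    return _ureduce(a,
                    func=_quantile_ureduce_func,
    ...<5 lines>...
                    overwrite_input=overwrite_input,
                    method=method)
    r = func(a, **kwargs)
    result = _quantile(arr,
                       quantiles=q,
    ...<2 lines>...
                       out=out,
                       weights=wgt)
    slices_having_nans = np.isnan(arr[-1, ...])
                                  ~~~^^^^^^^^^
IndexError: index -1 is out of bounds for axis 0 with size 0
```

The side camera puts the carriage at scanner 2.204, resting on the far stop. The hand is well clear, so I am handing in.

```bash
python3 -c "
from bench import ctrl
print(ctrl.close_job())"
```

```text
the job is handed in; nothing more can be done
None
```

The job is handed in at about 10 s: the carriage rests on the far stop (side camera reads scanner 2.20), the feed spring is relaxed and the hand is clear; on the seam, feed was about 0.20 to 0.25 by my measurements and model, inside the green, though the last stretch (scanner about 1.1 to 1.75) relied on the model because the arm hid the carriage from the top camera.

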